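# Pull out the carton spout and pour the biscuits into the bowl

### The job

Pull the folded spout of the biscuit carton fully out while the carton stands, then pick the carton up and tilt it so that all six biscuits run out of the spout into the white bowl. Stand the carton upright on the worktop again with its spout left out, let go, and do not knock over or push away the jar, the shaker and the cup.

Things in the scene. Friction and masses are not known exactly. Their poses are not given: they have to be found in the camera images.
- carton: Upright board carton, cream panels on the broad sides: 120 mm deep (x), 62 mm wide (y, the grasp), 165 mm tall, 0.4 kg full. Origin: centre of underside, z up. The spout is in the narrow front, facing its own -x. A ramp inside falls 15 degrees to the spout's lower edge, so the biscuits lie behind the spout. Sides stiff: grip 20 to 35 mm below the top, 0 to 30 mm behind the middle.
- spout (a joint): Hinge of the white spout in the carton's narrow front, rad: 0 = folded flush (starts at 0 to 0.08), 1.05 = fully out at its stop. Hinge line along the carton's y at the spout's lower edge; its top swings out (carton's -x) and down, stays where left, moves at about 0.6 N on the lug. Fully out it slopes up 30 degrees while the carton is upright; biscuits run out at a carton tilt of 35 to 50 degrees.
- spout_lug (a point): Centre of the pull lug, a rounded bar 26 mm long (along carton y), 14 mm thick, on a neck at the spout's upper edge. Pinch its two rounded ends; it can turn between the pads. Folded in, it is 132 mm above the carton's underside, 17 mm before the narrow face, 33 mm below the carton's top. It lies 52 mm along and 18 mm out from the spout's plate, seen from the hinge. Axes turn with the spout.
- spout_hinge (a point): Middle of the spout's hinge line; in the carton's frame (-0.059, 0, 0.080) m. Axes turn with the spout. The carton rises above the lug close behind it: reach for the lug with the gripper leaning 25 to 40 degrees away from the carton.
- spout_lip (a point): Middle of the pouring lip, the free edge of the spout's 54 mm wide plate, 44 mm from the hinge line; straight above the hinge when folded in. Side cheeks keep the biscuits on the plate.
- bowl: White round bowl with a thin line round it, 130 mm across the rim, about 115 mm clear inside the rim, 63 mm tall, 0.3 kg, loose on the worktop. Origin: centre of its underside. The carton starts to the right (-y) of it, spout facing left to half towards the robot; pouring from that side, to +y, keeps clear of the tall microwave oven behind the carton.
- jar_2: Bystander: closed glass jar with red contents and dark lid, 73 mm across, 82 mm tall. Origin: centre of its underside.
- mill_3: Bystander: small glass shaker with grey contents, 44 mm across, 90 mm tall. Origin: centre of its underside.
- mug_3: Bystander: low spotted cup, 91 mm across, 119 mm with its handle, 59 mm tall. Origin: centre of its underside.
- biscuit_1: Round biscuit, 20 mm ball, 10 g, at the start inside the carton behind the spout. Origin: its centre.
- biscuit_2: Round biscuit, 20 mm ball, 10 g, at the start inside the carton behind the spout. Origin: its centre.
- biscuit_3: Round biscuit, 20 mm ball, 10 g, at the start inside the carton behind the spout. Origin: its centre.
- biscuit_4: Round biscuit, 20 mm ball, 10 g, at the start inside the carton behind the spout. Origin: its centre.
- biscuit_5: Round biscuit, 20 mm ball, 10 g, at the start inside the carton behind the spout. Origin: its centre.
- biscuit_6: Round biscuit, 20 mm ball, 10 g, at the start inside the carton behind the spout. Origin: its centre.

How it is judged:
By the outcome, as a careful person would: the job done as asked, in the order asked, and still so for the second after the job is handed in, with the robot touching nothing.
It also fails if it takes over 58 s, if anything falls off the work surface, if the arm or the gripper's body presses on something with over 40 N, if the wrist force passes 120 N, or if a joint passes its speed limit or range.

### The arm

A 6-joint arm with a two-finger parallel gripper is mounted at the origin on a cart in front of the work surface, level with it; the furniture and walls round the work are solid. World frame = base frame: x ahead of the robot, y to its left, z up, the work surface at z = 0. Lengths are in m, angles in rad, forces in N, time in s.
With the tool pointing down it reaches from about 0.3 to 0.875 m from the base axis. Payload 6.4 kg.
Tool frame: the origin (TCP) lies at the very end of the fingers, on their centre line; the grasp point (between the pads) lies 19 mm behind it; z points along the fingers, y is the line along which they close (so a half turn about z gives the same grasp; the last joint's range is limited). The gripper opens to 85 mm and grips with 20 to 120 N. Pads are 22 mm wide; open, the fingers measure 114 mm over their backs; the gripper's body (76 mm by 85 mm) begins 54 mm behind the grasp point. The pads swing forward as they close: fully open they stand 13 mm farther back than shut.
Start: joints at [-1.338, 0.181, 1.607, -0, 1.354, -0.206], TCP at [0.244, -0.521, 0.231] pointing down, gripper open.
Joint ranges: [-2.99, 2.99], [-0.89, 2.07], [0.3, 2.58], [-1.14, 4.28], [0, 2.63], [-3.12, 3.12]. Speed limits (rad/s): [2.57, 2.57, 3.01, 3.14, 3.14, 3.14].

### API

Orientations are given as a unit quaternion [w, x, y, z].
In Python, from bench import ctrl gives the robot as it stands.
- The arm moves only by the tool jog_arm, never from a script. Its argument "series" is a list that holds one entry, the list of rows, each a list of 7 numbers: the shift along the tool's x, y, z in mm, then the turn, a rotation vector about the tool's x, y, z in rad, then the finger opening in mm, from 0 to 85.4. In form: [[[tx, ty, tz, rx, ry, rz, gripper], ...]]. A call has exactly 10 rows; each row shifts and turns the commanded pose from where the row before left it, along the tool's axes as they then stand; what a row does not reach is not made up. A row lasts 1/10 s, in which the tool goes at most 50 mm and 8.59 degrees, less where a joint would pass 70% of its speed; a pose out of reach is approached as far as the arm can. A call with a gripper value outside its range is refused whole. The fingers move at their own pace and stop on an object; the grip force is fixed at half the most. Time passes only in rows, so rows that do not move let the fingers close, or fill a call up. It gives the time, the measured TCP pose, the force, the opening and the grip force at its end, in the units of the state.
- ctrl.get_obs(): the state, without advancing time (a new reading comes with each control period).
- ctrl.camera(name): name is "scene" or "side" or "wrist"; returns a dict with "frame" (420x560x3 uint8, blue, green, red), "z_map" (420x560 float32, m along the optical axis (not along the pixel's ray), 0 where there is no reading), "fx", "fy", "cx", "cy" (pixels), "xyz" and "rotation" of the camera in the world. Camera axes: x right, y down, z forward; pixel columns grow to the right and rows downward; lengths in m; the calibration is good to about 2 mm. A picture is of the moment at which its call begins.
- ctrl.hand_in(): hands the job in; it is judged then, once.
The state is a dict: "time_s": time; "q": joint angles; "dq": joint speeds; "joint_efforts": joint torques, N m; "eef_pos": TCP position; "eef_rot": TCP orientation; "wrist_force": force on the tool from outside, world axes, zero at the start; "torque": the same for the moment, N m; "opening": opening from 0.0 (shut) to 1.0 (fully open); "grasp_force": force on a finger pad.
Only numpy, scipy, OpenCV 4.12 (cv2) and the standard library are available. Lean on these libraries where they do the work, as an engineer would, in place of code of your own. Each camera call takes 0.05 s, during which the arm holds its last target. There are 200 camera calls.

## Working session

There is one attempt and no reset: what is moved stays moved. The work goes in short steps, Python scripts to look and compute and a tool call to move; the robot and the scene stay as the last step left them, time stands still between calls to the robot, and variables do not carry over. Pictures are saved under pics/ and viewed, at most 10 in all, crops included, and the job is handed in when it is done.

Besides the shell and the picture viewer there is one more tool, called in YAML: its name, and indented under it one key for each argument. jog_arm: Moves the arm, as the interface text tells. Its arguments: {"type":"object","properties":{"series":{"type":"array"}},"required":["series"]}

```bash
ls; mkdir -p pics; python3 - <<'E'
from bench import ctrl
import cv2,numpy as np,pickle
d={}
for n in ["scene","side","wrist"]:
    c=ctrl.camera(n); d[n]=c; cv2.imwrite(f"pics/{n}0.png",c["frame"])
    print(n,c["fx"],c["cx"],c["cy"],c["xyz"],np.round(c["rotation"],3).tolist())
pickle.dump(d,open("c0.pkl","wb"))
cv2.imwrite("pics/a.png",cv2.resize(np.vstack([d["scene"]["frame"],d["side"]["frame"]]),(400*1,600)))
print(ctrl.get_obs())
E
```

```text
pics
scene 474.9308259633662 279.66165598545155 208.31036392727464 [ 0.30631505 -0.57507168  0.7785243 ] [-0.348, 0.901, -0.24, 0.1]
side 424.0090429703366 286.7862919602617 215.71821986171895 [ 0.4348029  -0.70215897  0.66345857] [-0.42, 0.899, -0.105, 0.06]
wrist 370.0643990262991 281.29183300756085 207.533768839527 [ 0.30635768 -0.49134341  0.3725015 ] [0.115, 0.836, -0.531, -0.074]
{'time_s': 0.15, 'q': array([-1.33829113e+00,  1.81366992e-01,  1.60775562e+00,  2.33160916e-05,
        1.35379909e+00, -2.06344540e-01]), 'dq': array([-0.00071502, -0.00155582, -0.00267866, -0.00033083, -0.00125445,
       -0.00048364]), 'joint_efforts': array([ 5.86822553e-04, -4.45266652e+01, -3.51691926e+01, -3.01486798e-04,
        5.89213087e-03,  1.78823245e-05]), 'eef_pos': array([ 0.24421955, -0.52010651,  0.23060399]), 'eef_rot': array([-6.64617574e-04,  9.76023131e-01,  2.17665811e-01,  2.69003805e-06]), 'wrist_force': array([-0.47987926,  0.56352735, -0.04887344]), 'torque': array([ 0.03473385, -0.01638021, -0.01472784]), 'grasp_force': 0.0, 'opening': 1.0017871631546202}
```

View pics/scene0.png

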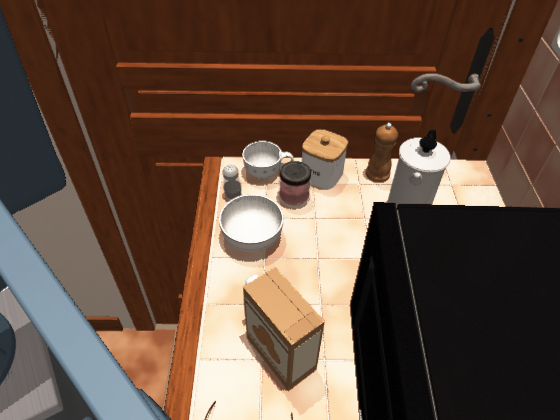

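View pics/side0.png

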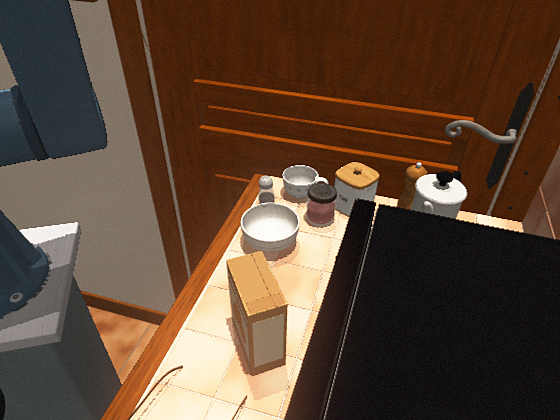

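The scene view shows the bowl at (252,223), the carton with its top corners near (246,284), (275,272), (321,318) and (290,340), the lug near (250,282), the shaker at (232,180), the jar at (295,183) and the cup at (264,158). The microwave is on the right.

```bash
cat > h.py <<'E'
import numpy as np,cv2
from scipy.spatial.transform import Rotation as R
def rot(q): return R.from_quat(np.roll(q,-1))
def cloud(c):
    z=c["z_map"]; v,u=np.mgrid[:z.shape[0],:z.shape[1]]
    p=np.stack([(u-c["cx"])/c["fx"]*z,(v-c["cy"])/c["fy"]*z,z],-1)
    return p@rot(c["rotation"]).as_matrix().T+c["xyz"]
def rect(pts): # xy metres
    r=cv2.minAreaRect((pts*1000).astype(np.float32)); return r, cv2.boxPoints(r)
E
python3 - <<'E'
import pickle
from h import *
d=pickle.load(open("c0.pkl","rb"))
for n in ["scene","side"]:
    c=d[n];P=cloud(c); ok=c["z_map"]>0
    print(n,"table z", np.median(P[290:300,225:240,2]) if n=="scene" else np.median(P[330:340,200:210,2]))
    z=P[...,2]
    m=(ok&(abs(z-.165)<.006)&(P[...,0]<.75)&(P[...,1]<.1)).astype(np.uint8)
    m=cv2.morphologyEx(m,cv2.MORPH_OPEN,np.ones((3,3)))
    k,l,s,ce=cv2.connectedComponentsWithStats(m)
    for i in range(1,k):
        if s[i,4]>300:
            q=P[l==i]; print(s[i],np.median(q,0).round(4),rect(q[:,:2]))
    # table objects
    m=(ok&(z>.02)&(z<.15)).astype(np.uint8)
    for nm,(u0,u1,v0,v1) in (dict(bowl=(215,290,190,260),shaker=(220,243,160,200),jar=(277,313,160,206),mug=(240,280,140,180)) if n=="scene" else dict(bowl=(236,302,200,260))).items():
        q=P[v0:v1,u0:u1].reshape(-1,3); zz=q[:,2]; top={'bowl':.063,'shaker':.08,'jar':.082,'mug':.059}[nm]
        q=q[(abs(zz-top)<.008)]
        (a,b),r=cv2.minEnclosingCircle((q[:,:2]*1000).astype(np.float32)); print(nm,len(q),a,b,r)
    # microwave extents
    q=P[ok&(z>.2)&(P[...,1]<.15)]; print("mw minx", np.percentile(q[:,0],[0.5,5,50]),"y",np.percentile(q[:,1],[1,99]),"z",np.percentile(q[:,2],[50,99]))
E
```

```text
scene table z -3.121681066359239e-05
[ 243  268   81   78 3072] [ 0.5008 -0.2655  0.1647] (((502.064697265625, -259.9317932128906), (63.284278869628906, 122.17042541503906), 7.358295917510986), array([[ 462.8597 , -203.40216],
       [ 478.50656, -324.56647],
       [ 541.26965, -316.46143],
       [ 525.6228 , -195.29712]], dtype=float32))
bowl 517 600.54833984375 -1.2175674438476562 88.26842498779297
shaker 143 593.6408081054688 117.35580444335938 17.064189910888672
jar 611 726.4324340820312 50.38576889038086 46.27119445800781
mug 283 692.35400390625 134.70175170898438 68.51415252685547
mw minx [0.2234226  0.26852068 0.65290374] y [-0.55303603  0.14008728] z [0.28979984 0.61547425]
side table z -0.0005479262372508065
[ 226  251   61   66 2431] [ 0.5017 -0.2712  0.1645] (((502.1278076171875, -263.1587829589844), (62.568973541259766, 122.1790542602539), 7.8535871505737305), array([[ 462.78934, -206.91702],
       [ 479.48416, -327.9501 ],
       [ 541.4663 , -319.40054],
       [ 524.7715 , -198.36746]], dtype=float32))
bowl 410 576.855712890625 -6.868509769439697 68.79157257080078
mw minx [0.15381842 0.22052229 0.69258077] y [-0.57650241  0.14241798] z [0.28986953 0.50603851]
```

View pics/wrist0.png

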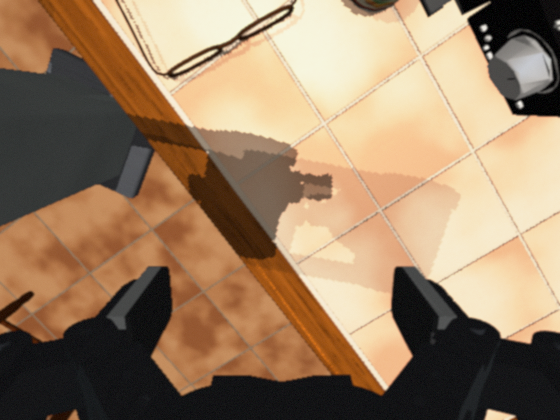

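```bash
cat >> h.py <<'E'
def rays(c,uv):
    uv=np.asarray(uv,float); d=np.stack([(uv[:,0]-c["cx"])/c["fx"],(uv[:,1]-c["cy"])/c["fy"],np.ones(len(uv))],-1)
    return d@rot(c["rotation"]).as_matrix().T
def onplane(c,uv,z):
    d=rays(c,uv); return c["xyz"]+d*((z-c["xyz"][2])/d[:,2])[:,None]
def proj(c,p):
    q=(np.atleast_2d(p)-c["xyz"])@rot(c["rotation"]).as_matrix()
    return q[:,:2]/q[:,2:]*[c["fx"],c["fy"]]+[c["cx"],c["cy"]]
def circ(p):
    A=np.c_[2*p[:,:2],np.ones(len(p))]; s=np.linalg.lstsq(A,(p[:,:2]**2).sum(1),rcond=None)[0]
    return s[:2],np.sqrt(s[2]+s[:2]@s[:2])
E
python3 - <<'E'
import pickle
from h import *
d=pickle.load(open("c0.pkl","rb"))
f=np.array([-.132,.991]);C=np.array([.502,-.2615])
for n in ["scene","side"]:
    c=d[n];P=cloud(c);z=P[...,2]
    # bowl rim: points 0.058..0.07
    m=(abs(z-.0625)<.005)&(abs(P[...,0]-.57)<.09)&(abs(P[...,1]+.0)<.1)
    q=P[m]
    for _ in range(5):
        o,r=circ(q); e=abs(np.hypot(*(q[:,:2]-o).T)-r); q=q[e<max(.004,np.percentile(e,85))]
    print(n,"bowl",o,r,len(q),z[m].max())
    loc=(P[...,:2]-C); a=loc@f; b=loc@np.array([f[1],-f[0]])
    m=(a>.063)&(a<.1)&(abs(b)<.035)&(z>.09)&(z<.17)
    v,u=np.nonzero(m); print("lug",len(u),P[m].mean(0) if len(u) else 0, a[m].round(3)[:20],z[m].round(3)[:20],b[m].round(3)[:20])
    print("proj lug",proj(c,[*(C+f*.077),.132]))
    m=(z>.05)&(z<.285)&(P[...,1]>-.6)&(P[...,1]<.1)&(P[...,0]>.56)&(np.hypot(P[...,0]-.57,P[...,1])>.1)
    print("mw x", np.percentile(P[m][:,0],[0,1,5,20,50]) , "y",P[m][:,1].min(),P[m][:,1].max())
E
```

```text
scene bowl [ 0.5793941  -0.00658103] 0.06304691817324676 401 0.06609074538429949
lug 59 [ 0.49004758 -0.18225459  0.13724711] [0.083 0.084 0.082 0.082 0.082 0.081 0.084 0.083 0.082 0.081 0.08  0.08
 0.077 0.077 0.083 0.083 0.081 0.08  0.078 0.078] [0.137 0.137 0.139 0.137 0.136 0.135 0.137 0.138 0.138 0.137 0.137 0.137
 0.139 0.137 0.138 0.137 0.138 0.138 0.14  0.139] [ 0.009  0.005  0.006  0.008  0.01   0.011  0.002  0.003  0.004  0.006
  0.007  0.008  0.009  0.011 -0.001  0.     0.001  0.003  0.003  0.005]
proj lug [[252.89006664 281.32247718]]
mw x [0.56002485 0.56571605 0.59054427 0.82238409 1.0463964 ] y -0.4683716199572089 0.09999814418064856
side bowl [ 0.5792217 -0.0092457] 0.06307209038256781 303 0.06423417571448253
lug 0 0 [] [] []
proj lug [[241.12602671 260.63910567]]
mw x [0.56032868 0.60586276 0.72892048 0.90533837 1.05395272] y -0.46964017137731795 0.0999844924650678
```

```bash
cat >> h.py <<'E'
import json
from scipy.spatial.transform import Slerp
def axes(f,t):
    "f: xy unit heading, t: lean toward +f (rad)"
    f=np.array([f[0],f[1],0.])/np.hypot(f[0],f[1]); z=-np.sin(t)*f-np.cos(t)*np.array([0,0,1])
    y=np.array([f[1],-f[0],0]); return R.from_matrix(np.c_[np.cross(y,z),y,z])
def plan(start,wps,rd=0.5,ra=0.005):
    "start (p,R); wps: (p,R,grip,n) -> rows, rounded with carry"
    p,r=np.array(start[0],float),start[1]; rows=[]; a=(p,r)
    for P,Q,g,n in wps:
        s=Slerp([0,1],R.concatenate([a[1],Q]))
        for k in range(1,n+1):
            tp=a[0]+(np.array(P)-a[0])*k/n; tr=s(k/n)
            d=np.round(r.inv().apply(tp-p)*1000/rd)*rd; w=np.round((r.inv()*tr).as_rotvec()/ra)*ra
            p=p+r.apply(d/1000); r=r*R.from_rotvec(w); rows.append([round(float(x),3) for x in [*d,*w,g]])
        a=(np.array(P),Q)
    for i in range(0,len(rows),10): print(json.dumps([rows[i:i+10]]).replace(" ",""))
    print("end",p.round(4)); return p,r
def now():
    from bench import ctrl
    o=ctrl.get_obs(); return np.array(o["eef_pos"]),rot(o["eef_rot"])
E
python3 - <<'E'
import pickle
from h import *
d=pickle.load(open("c0.pkl","rb"));P=cloud(d["scene"])
for v,u in [(215,372),(240,370),(260,385),(300,380),(330,352),(300,356),(220,400),(400,450)]: print(v,u,P[v,u].round(3))
f=(-.132,.991);Q=axes(f,np.radians(33)); zt=Q.apply([0,0,1])
L=np.array([.491,-.184,.132]); pre=L+zt*(.014-.09)
print("pre",pre)
plan(now(),[((.36,-.22,.34),Slerp([0,1],R.concatenate([now()[1],Q]))(.5),60,10),(pre,Q,60,10)])
E
```

```text
215 372 [ 0.651 -0.256  0.275]
240 370 [ 0.641 -0.273  0.242]
260 385 [ 0.608 -0.335  0.29 ]
300 380 [ 0.585 -0.364  0.254]
330 352 [ 0.626 -0.295  0.025]
300 356 [ 0.638 -0.277  0.087]
220 400 [ 0.671 -0.289  0.286]
400 450 [ 0.554 -0.507  0.29 ]
pre [ 0.48553483 -0.14296981  0.19573896]
[[[23.0,-22.5,-11.0,-0.02,-0.025,-0.06,60.0],[24.5,-20.5,-12.0,-0.015,-0.025,-0.065,60.0],[25.0,-18.5,-12.5,-0.02,-0.025,-0.06,60.0],[26.0,-17.0,-14.0,-0.02,-0.025,-0.06,60.0],[26.5,-15.5,-15.0,-0.015,-0.025,-0.06,60.0],[27.0,-13.0,-15.5,-0.02,-0.025,-0.065,60.0],[27.5,-11.5,-16.5,-0.02,-0.025,-0.06,60.0],[27.5,-9.0,-17.5,-0.015,-0.025,-0.06,60.0],[28.0,-7.5,-18.5,-0.02,-0.025,-0.06,60.0],[27.5,-5.0,-19.0,-0.02,-0.025,-0.065,60.0]]]
[[[16.5,6.0,10.5,-0.015,-0.025,-0.06,60.0],[16.5,6.5,10.5,-0.02,-0.025,-0.06,60.0],[16.0,7.5,10.5,-0.02,-0.025,-0.065,60.0],[16.0,8.5,10.0,-0.015,-0.025,-0.06,60.0],[16.0,9.0,9.5,-0.02,-0.025,-0.06,60.0],[15.0,10.0,9.5,-0.02,-0.02,-0.06,60.0],[15.0,11.0,9.5,-0.015,-0.025,-0.065,60.0],[14.5,11.5,9.0,-0.02,-0.025,-0.06,60.0],[14.0,12.0,9.0,-0.015,-0.025,-0.06,60.0],[13.5,12.5,9.0,-0.02,-0.025,-0.06,60.0]]]
end [ 0.4853 -0.1429  0.1958]
```

jog_arm:
  series:
    - [[23.0, -22.5, -11.0, -0.02, -0.025, -0.06, 60.0], [24.5, -20.5, -12.0, -0.015, -0.025, -0.065, 60.0], [25.0, -18.5, -12.5, -0.02, -0.025, -0.06, 60.0], [26.0, -17.0, -14.0, -0.02, -0.025, -0.06, 60.0], [26.5, -15.5, -15.0, -0.015, -0.025, -0.06, 60.0], [27.0, -13.0, -15.5, -0.02, -0.025, -0.065, 60.0], [27.5, -11.5, -16.5, -0.02, -0.025, -0.06, 60.0], [27.5, -9.0, -17.5, -0.015, -0.025, -0.06, 60.0], [28.0, -7.5, -18.5, -0.02, -0.025, -0.06, 60.0], [27.5, -5.0, -19.0, -0.02, -0.025, -0.065, 60.0]]

```text
time_s: 1.15
eef_pos: [0.3603, -0.219, 0.3405]
eef_rot: [0.116, 0.852, 0.5, -0.1]
wrist_force: [1.3, -1.0, -0.4]
opening: 0.705
grasp_force: 0.0
```

jog_arm:
  series:
    - [[16.5, 6.0, 10.5, -0.015, -0.025, -0.06, 60.0], [16.5, 6.5, 10.5, -0.02, -0.025, -0.06, 60.0], [16.0, 7.5, 10.5, -0.02, -0.025, -0.065, 60.0], [16.0, 8.5, 10.0, -0.015, -0.025, -0.06, 60.0], [16.0, 9.0, 9.5, -0.02, -0.025, -0.06, 60.0], [15.0, 10.0, 9.5, -0.02, -0.02, -0.06, 60.0], [15.0, 11.0, 9.5, -0.015, -0.025, -0.065, 60.0], [14.5, 11.5, 9.0, -0.02, -0.025, -0.06, 60.0], [14.0, 12.0, 9.0, -0.015, -0.025, -0.06, 60.0], [13.5, 12.5, 9.0, -0.02, -0.025, -0.06, 60.0]]

```text
time_s: 2.15
eef_pos: [0.4859, -0.1428, 0.1953]
eef_rot: [0.214, 0.631, 0.722, -0.187]
wrist_force: [0.9, 0.1, 0.7]
opening: 0.701
grasp_force: 0.0
```

```bash
python3 - <<'E'
from bench import ctrl
from h import *
p,r=now(); print(p,r.as_matrix().round(3).tolist(),ctrl.get_obs()["time_s"],ctrl.get_obs()["q"])
f=(-.132,.991);Q=axes(f,np.radians(33)); print(Q.as_matrix().round(3).tolist())
w=ctrl.camera("wrist"); cv2.imwrite("pics/w1.png",w["frame"])
print(proj(w,[.491,-.184,.132]))
P=cloud(w); C=np.array([.502,-.2615]); F=np.array(f); loc=P[...,:2]-C; a=loc@F;b=loc@np.array([F[1],-F[0]]);z=P[...,2]
m=(a>.066)&(a<.1)&(abs(b)<.03)&(z>.115)&(z<.145)&(w["z_map"]>0)
q=np.c_[a[m],b[m],z[m]]; print(len(q),np.percentile(q,[2,50,98],axis=0).round(4))
E
```

```text
[ 0.48586166 -0.1428494   0.19533681] [[-0.111, 0.991, 0.073], [0.831, 0.133, -0.54], [-0.545, 0.0, -0.839]] 2.15 [-0.19362568  0.03184497  1.96069016 -0.63960846  1.04350467 -0.02603063]
[[-0.111, 0.991, 0.072], [0.831, 0.132, -0.54], [-0.545, 0.0, -0.839]]
[[280.77917811 219.6521687 ]]
837 [[ 0.075  -0.0103  0.127 ]
 [ 0.0822  0.0013  0.1348]
 [ 0.0851  0.0129  0.1382]]
```

View pics/w1.png

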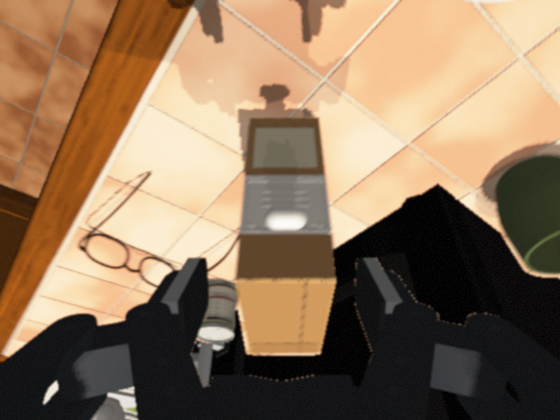

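The lug is the white bar at (287,220), about 1 mm right of my predicted pixel. The carton stands straight below the camera.

```bash
python3 - <<'E'
from h import *
f=np.array((-.132,.991,0));Q=axes(f,np.radians(33)); zt=Q.apply([0,0,1])
L=np.array([.493,-.184,.1315])
plan(now(),[(L+zt*.014,Q,45,8),(L+zt*.014,Q,22,2)])
E
```

```text
[[[-0.5,0.5,11.0,-0.0,-0.0,0.0,45.0],[-0.5,0.0,11.0,-0.0,-0.0,0.0,45.0],[-0.0,0.5,11.0,-0.0,-0.0,0.0,45.0],[-0.5,0.0,11.0,-0.0,-0.0,0.005,45.0],[-0.5,0.5,11.5,-0.0,-0.0,-0.0,45.0],[-0.5,0.0,11.0,-0.0,-0.0,-0.0,45.0],[-0.5,0.5,11.0,-0.0,-0.0,-0.0,45.0],[-0.5,0.0,11.0,-0.0,-0.0,0.0,45.0],[0.0,0.0,-0.0,-0.0,-0.0,0.0,22.0],[0.0,0.0,-0.0,-0.0,-0.0,0.0,22.0]]]
end [ 0.494  -0.1918  0.1199]
```

jog_arm:
  series:
    - [[-0.5, 0.5, 11, 0, 0, 0, 45], [-0.5, 0, 11, 0, 0, 0, 45], [0, 0.5, 11, 0, 0, 0, 45], [-0.5, 0, 11, 0, 0, 0, 45], [-0.5, 0.5, 11.5, 0, 0, 0, 45], [-0.5, 0, 11, 0, 0, 0, 45], [-0.5, 0.5, 11, 0, 0, 0, 45], [-0.5, 0, 11, 0, 0, 0, 45], [0, 0, 0, 0, 0, 0, 20], [0, 0, 0, 0, 0, 0, 20]]

```text
time_s: 3.2
eef_pos: [0.4939, -0.1938, 0.1233]
eef_rot: [0.213, 0.633, 0.721, -0.187]
wrist_force: [0.9, -0.5, -2.7]
opening: 0.255
grasp_force: 58.8
```

jog_arm:
  series:
    - [[0, 0, 0, 0, 0, 0, 20], [0, 0, 0, 0, 0, 0, 20], [0, 0, 0, 0, 0, 0, 20], [0, 0, 0, 0, 0, 0, 20], [0, 0, 0, 0, 0, 0, 20], [0, 0, 0, 0, 0, 0, 20], [0, 0, 0, 0, 0, 0, 20], [0, 0, 0, 0, 0, 0, 20], [0, 0, 0, 0, 0, 0, 20], [0, 0, 0, 0, 0, 0, 20]]

```text
time_s: 4.2
eef_pos: [0.4942, -0.1938, 0.1238]
eef_rot: [0.214, 0.632, 0.721, -0.187]
wrist_force: [0.1, 0.5, -2.5]
opening: 0.249
grasp_force: 58.9
```

```bash
python3 - <<'E'
from bench import ctrl
from h import *
w=ctrl.camera("wrist"); cv2.imwrite("pics/w2.png",w["frame"])
f=np.array((-.132,.991,0));Q=axes(f,np.radians(33)); p,r=now(); print(p)
phi=np.linspace(0.04,1.08,20)
rel=np.c_[52*np.sin(phi)+18*np.cos(phi),52*np.cos(phi)-18*np.sin(phi)]/1000
rel-=rel[0].copy()
plan((p,r),[(p+f*o+np.array([0,0,u]),r,18,1) for o,u in rel[1:]]+[(p+f*rel[-1,0]+np.array([0,0,rel[-1,1]]),r,18,1)])
E
```

```text
[ 0.49420298 -0.19379692  0.12378302]
[[[3.0,-0.0,-0.5,0.0,0.0,0.0,18.0],[3.0,-0.0,-0.5,0.0,0.0,0.0,18.0],[3.0,-0.0,-0.0,0.0,0.0,0.0,18.0],[3.0,-0.0,-0.0,0.0,0.0,0.0,18.0],[3.0,-0.0,0.0,0.0,0.0,0.0,18.0],[3.0,-0.0,0.5,0.0,0.0,0.0,18.0],[3.0,-0.0,0.5,0.0,0.0,0.0,18.0],[3.0,-0.0,0.5,0.0,0.0,0.0,18.0],[3.0,-0.0,0.5,0.0,0.0,0.0,18.0],[2.5,-0.0,1.0,0.0,0.0,0.0,18.0]]]
[[[3.0,-0.0,1.0,0.0,0.0,0.0,18.0],[2.5,-0.0,1.5,0.0,0.0,0.0,18.0],[3.0,-0.0,1.5,0.0,0.0,0.0,18.0],[2.5,-0.0,1.5,0.0,0.0,0.0,18.0],[2.5,-0.0,1.5,0.0,0.0,0.0,18.0],[2.5,-0.0,2.0,0.0,0.0,0.0,18.0],[2.0,-0.0,2.0,0.0,0.0,0.0,18.0],[2.5,-0.0,2.0,0.0,0.0,0.0,18.0],[2.0,-0.0,2.0,0.0,0.0,0.0,18.0],[-0.0,-0.0,0.0,0.0,0.0,0.0,18.0]]]
end [ 0.4898 -0.1597  0.0812]
```

View pics/w2.png

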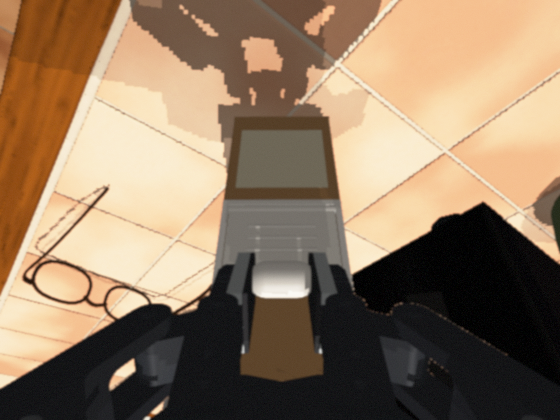

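The pads straddle the lug at (280,280) and hold it with 59 N. Next I pull it along its arc.

jog_arm:
  series:
    - [[3, 0, -0.5, 0, 0, 0, 18], [3, 0, -0.5, 0, 0, 0, 18], [3, 0, 0, 0, 0, 0, 18], [3, 0, 0, 0, 0, 0, 18], [3, 0, 0, 0, 0, 0, 18], [3, 0, 0.5, 0, 0, 0, 18], [3, 0, 0.5, 0, 0, 0, 18], [3, 0, 0.5, 0, 0, 0, 18], [3, 0, 0.5, 0, 0, 0, 18], [2.5, 0, 1, 0, 0, 0, 18]]

```text
time_s: 5.25
eef_pos: [0.4925, -0.1703, 0.1073]
eef_rot: [0.215, 0.632, 0.721, -0.186]
wrist_force: [-2.2, 4.3, 10.0]
opening: 0.257
grasp_force: 61.8
```

```bash
cat >> h.py <<'E'
def carton(names=("scene","side"),zt=.165):
    from bench import ctrl
    for n in names:
        c=ctrl.camera(n);P=cloud(c);m=((c["z_map"]>0)&(abs(P[...,2]-zt)<.005)&(P[...,0]<.7)&(P[...,0]>.38)&(P[...,1]<.1)).astype(np.uint8)
        m=cv2.morphologyEx(m,cv2.MORPH_OPEN,np.ones((3,3)));k,l,s,_=cv2.connectedComponentsWithStats(m)
        if k>1:
            i=1+np.argmax(s[1:,4]); q=P[l==i]; r=rect(q[:,:2])[0]; print(n,s[i,4],np.round(r[0],1),np.round(r[1],1),round(r[2],2))
E
python3 - <<'E'
from bench import ctrl
from h import *
carton()
f=np.array((-.132,.991,0)); p,r=now(); print(p)
phi=np.linspace(0.57,1.08,10)
rel=np.c_[52*np.sin(phi)+18*np.cos(phi),52*np.cos(phi)-18*np.sin(phi)]/1000
rel-=rel[0].copy(); k=np.linspace(0,1,10); rel+=np.c_[np.minimum(1,2*k)*.0015,np.minimum(1,2*k)*.0015]
plan((p,r),[(p+f*o+np.array([0,0,u]),r,18,1) for o,u in rel[1:]])
E
```

```text
scene 3027 [ 502.4 -258.1] [ 63.  121.3] 7.24
side 2402 [ 502.8 -261.1] [ 62.3 122.2] 7.41
[ 0.49237365 -0.17008062  0.10700865]
[[[3.0,-0.0,0.5,0.0,0.0,0.0,18.0],[3.0,-0.0,1.0,0.0,0.0,0.0,18.0],[3.0,-0.0,1.0,0.0,0.0,0.0,18.0],[2.5,-0.0,1.0,0.0,0.0,0.0,18.0],[3.0,-0.0,1.5,0.0,0.0,0.0,18.0],[2.5,-0.0,2.0,0.0,0.0,0.0,18.0],[2.0,-0.0,2.0,0.0,0.0,0.0,18.0],[2.5,-0.0,2.0,0.0,0.0,0.0,18.0],[2.0,-0.0,2.0,0.0,0.0,0.0,18.0]]]
end [ 0.4908 -0.1576  0.0833]
```

jog_arm:
  series:
    - [[3, 0, 0, 0, 0, 0, 18], [3, 0, 0.5, 0, 0, 0, 18], [3, 0, 0.5, 0, 0, 0, 18], [3, 0, 1, 0, 0, 0, 18], [3, 0, 1.5, 0, 0, 0, 18], [2.5, 0, 2, 0, 0, 0, 18], [2.5, 0, 2, 0, 0, 0, 18], [2.5, 0, 2, 0, 0, 0, 18], [2, 0, 2, 0, 0, 0, 18], [0, 0, 0, 0, 0, 0, 18]]

```text
time_s: 6.35
eef_pos: [0.4889, -0.1556, 0.0821]
eef_rot: [0.213, 0.632, 0.721, -0.186]
wrist_force: [2.8, -0.7, 0.7]
opening: 0.249
grasp_force: 59.9
```

```bash
python3 - <<'E'
from bench import ctrl
from h import *
carton()
w=ctrl.camera("wrist"); cv2.imwrite("pics/w3.png",w["frame"]); print(now()[0],ctrl.get_obs()["wrist_force"])
E
```

```text
scene 3022 [ 503.2 -256.5] [ 63.3 120.6] 8.18
side 2397 [ 504.1 -259.3] [ 62.3 121.6] 8.07
[ 0.48936206 -0.15589626  0.08275366] [2.74179909 0.16803219 1.72426551]
```

View pics/w3.png

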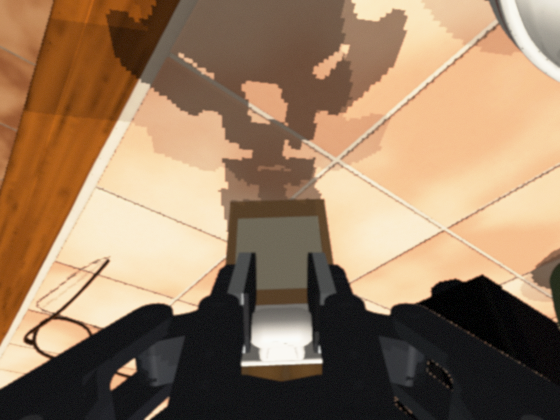

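The spout now stands out: its lip edge shows at (280,360) and the lug is still between the pads. I'll push a little further against the stop.

jog_arm:
  series:
    - [[0.5, 0, 1, 0, 0, 0, 18], [0.5, 0, 1, 0, 0, 0, 18], [0.5, 0, 1, 0, 0, 0, 18], [0, 0, 0, 0, 0, 0, 18], [0, 0, 0, 0, 0, 0, 18], [0, 0, 0, 0, 0, 0, 40], [0, 0, 0, 0, 0, 0, 50], [0, 0, 0, 0, 0, 0, 50], [0, 0, 0, 0, 0, 0, 50], [0, 0, 0, 0, 0, 0, 50]]

```text
time_s: 7.5
eef_pos: [0.4891, -0.1566, 0.0795]
eef_rot: [0.213, 0.633, 0.721, -0.187]
wrist_force: [-0.0, -0.1, 0.2]
opening: 0.591
grasp_force: 0.0
```

```bash
python3 - <<'E'
from bench import ctrl
from h import *
carton(); print(now()[0],ctrl.get_obs()["wrist_force"])
f=np.array((-.132,.991,0));Q=axes(f,np.radians(33));p,r=now()
u=p-r.apply([0,0,1])*.13
plan((p,r),[(u,r,50,6),(u+[0,0,.06],r,85,4)])
E
```

```text
scene 3041 [ 499.7 -258.2] [ 63.1 121.3] 8.26
side 2412 [ 499.9 -261. ] [ 62.2 122.4] 8.57
[ 0.48921    -0.15654874  0.07962894] [0.45463067 0.51675517 0.65300487]
[[[0.0,-0.0,-21.5,0.0,0.0,0.0,50.0],[0.0,-0.0,-22.0,0.0,0.0,0.0,50.0],[0.0,0.0,-21.5,0.0,0.0,0.0,50.0],[0.0,-0.0,-21.5,0.0,0.0,0.0,50.0],[0.0,-0.0,-22.0,0.0,0.0,0.0,50.0],[-0.0,-0.0,-21.5,0.0,0.0,0.0,50.0],[-8.0,0.0,-12.5,0.0,0.0,0.0,85.0],[-8.5,0.0,-12.5,0.0,0.0,0.0,85.0],[-8.0,0.0,-13.0,0.0,0.0,0.0,85.0],[-8.0,0.0,-12.5,0.0,0.0,0.0,85.0]]]
end [ 0.4798 -0.0862  0.2488]
```

jog_arm:
  series:
    - [[0, 0, -21.5, 0, 0, 0, 50], [0, 0, -22, 0, 0, 0, 50], [0, 0, -21.5, 0, 0, 0, 50], [0, 0, -21.5, 0, 0, 0, 50], [0, 0, -22, 0, 0, 0, 50], [0, 0, -21.5, 0, 0, 0, 50], [-8, 0, -12.5, 0, 0, 0, 85], [-8.5, 0, -12.5, 0, 0, 0, 85], [-8, 0, -13, 0, 0, 0, 85], [-8, 0, -12.5, 0, 0, 0, 85]]

```text
time_s: 8.6
eef_pos: [0.4797, -0.0867, 0.2499]
eef_rot: [0.214, 0.633, 0.721, -0.187]
wrist_force: [-0.3, -0.8, 0.2]
opening: 0.995
grasp_force: 0.0
```

```bash
python3 - <<'E'
from bench import ctrl
from h import *
carton()
w=ctrl.camera("wrist"); cv2.imwrite("pics/w4.png",w["frame"]); P=cloud(w)
th=np.radians(8.3);F=np.array([-np.sin(th),np.cos(th)]);C=np.array([.4998,-.2596])
loc=P[...,:2]-C;a=loc@F;b=loc@np.array([F[1],-F[0]]);z=P[...,2]
m=(w["z_map"]>0)&(a>.064)&(a<.14)&(abs(b)<.03)&(z>.05)&(z<.15)
for lo in np.arange(.065,.14,.005):
    k=m&(a>=lo)&(a<lo+.005)
    if k.sum()>5: print(round(lo,3),k.sum(),np.percentile(z[k],[5,50,95]).round(4),"b",np.percentile(b[k],[3,97]).round(4))
for p in ([*(C+F*.113),.0903],): print(proj(w,p))
E
```

```text
scene 3034 [ 499.9 -258.5] [ 63.1 121.1] 8.52
side 2427 [ 499.9 -260.6] [ 62.5 122.6] 8.55
0.065 42 [0.0966 0.1157 0.1213] b [-0.0261  0.0278]
0.07 41 [0.1029 0.1185 0.1203] b [-0.0257  0.0277]
0.075 56 [0.0972 0.1153 0.1186] b [-0.0262  0.0277]
0.08 33 [0.1081 0.1138 0.1159] b [-0.0259  0.0276]
0.085 186 [0.1095 0.1109 0.112 ] b [-0.0252  0.0268]
0.09 117 [0.1084 0.1099 0.1114] b [-0.0077  0.0133]
0.095 119 [0.1073 0.1087 0.1103] b [-0.0074  0.0091]
0.1 55 [0.1076 0.1087 0.1102] b [-0.0067  0.0091]
0.105 135 [0.1072 0.1101 0.1112] b [-0.011   0.0124]
0.11 311 [0.102  0.107  0.1106] b [-0.0101  0.0117]
0.115 11 [0.1039 0.1044 0.1061] b [-0.007   0.0067]
[[273.6152441  143.27289663]]
```

View pics/w4.png

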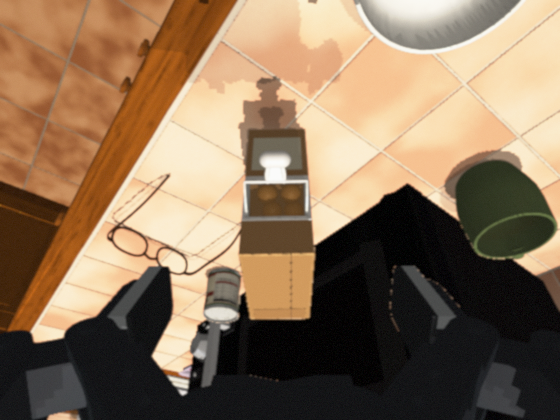

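The spout is only partly out: the lip is at z .111, against .102 expected, so its angle is about 0.78 rad. The lug slid along the pads during the pull. I'll press it down the rest of the way with shut fingers.

```bash
python3 - <<'E'
from h import *
th=np.radians(8.5);F=np.array([-np.sin(th),np.cos(th)]);C=np.array([.500,-.2595])
Q=axes(F,np.radians(5)); t=C+F*.116
plan(now(),[([*t,.135],Q,0,10),([*t,.1035],Q,0,7),([*t,.0965],Q,0,5),([*t,.0955],Q,0,3)])
E
```

```text
[[[1.5,-0.5,13.0,-0.0,0.05,-0.0,0.0],[0.5,-0.5,12.5,-0.0,0.05,-0.005,0.0],[0.5,-0.5,13.0,-0.0,0.045,-0.0,0.0],[-0.5,-0.5,13.0,-0.0,0.05,-0.005,0.0],[-1.5,-1.0,12.5,-0.0,0.05,0.0,0.0],[-1.5,-0.5,13.0,-0.0,0.05,-0.0,0.0],[-2.5,-0.5,12.5,-0.0,0.045,-0.005,0.0],[-3.0,-0.5,12.5,-0.0,0.05,-0.0,0.0],[-3.5,-0.5,12.5,-0.0,0.05,-0.0,0.0],[-4.0,-0.5,12.5,-0.005,0.05,-0.005,0.0]]]
[[[0.0,-0.0,4.0,0.0,-0.0,0.0,0.0],[0.5,-0.0,4.5,0.0,-0.0,0.0,0.0],[0.5,-0.0,4.5,0.0,-0.0,0.0,0.0],[0.5,-0.0,4.5,0.0,-0.0,0.0,0.0],[0.5,-0.0,4.5,0.0,-0.0,0.0,0.0],[0.0,-0.0,4.5,0.0,-0.0,0.0,0.0],[0.5,-0.0,4.5,0.0,-0.0,0.0,0.0],[0.0,-0.0,1.5,0.0,-0.0,0.0,0.0],[0.5,-0.0,1.5,0.0,-0.0,0.0,0.0],[-0.0,-0.0,1.5,0.0,-0.0,0.0,0.0]]]
[[[0.0,-0.0,1.0,0.0,-0.0,0.0,0.0],[0.0,-0.0,1.5,0.0,-0.0,0.0,0.0],[0.0,-0.0,0.5,0.0,-0.0,0.0,0.0],[0.0,-0.0,0.5,0.0,-0.0,0.0,0.0],[0.0,-0.0,0.0,0.0,-0.0,0.0,0.0]]]
end [ 0.4831 -0.145   0.0956]
```

jog_arm:
  series:
    - [[1.5, -0.5, 13, 0, 0.05, 0, 0], [0.5, -0.5, 12.5, 0, 0.05, -0.005, 0], [0.5, -0.5, 13, 0, 0.045, 0, 0], [-0.5, -0.5, 13, 0, 0.05, -0.005, 0], [-1.5, -1, 12.5, 0, 0.05, 0, 0], [-1.5, -0.5, 13, 0, 0.05, 0, 0], [-2.5, -0.5, 12.5, 0, 0.045, -0.005, 0], [-3, -0.5, 12.5, 0, 0.05, 0, 0], [-3.5, -0.5, 12.5, 0, 0.05, 0, 0], [-4, -0.5, 12.5, 0, 0.05, -0.005, 0]]

```text
time_s: 9.75
eef_pos: [0.4814, -0.1444, 0.1322]
eef_rot: [0.029, 0.652, 0.757, -0.029]
wrist_force: [0.6, 0.1, -0.4]
opening: 0.001
grasp_force: 0.0
```

jog_arm:
  series:
    - [[0, 0, 4, 0, 0, 0, 0], [0.5, 0, 4.5, 0, 0, 0, 0], [0.5, 0, 4.5, 0, 0, 0, 0], [0.5, 0, 4.5, 0, 0, 0, 0], [0.5, 0, 4.5, 0, 0, 0, 0], [0, 0, 4.5, 0, 0, 0, 0], [0.5, 0, 4.5, 0, 0, 0, 0], [0, 0, 1.5, 0, 0, 0, 0], [0.5, 0, 1.5, 0, 0, 0, 0], [0, 0, 1.5, 0, 0, 0, 0]]

```text
time_s: 10.75
eef_pos: [0.482, -0.1443, 0.0979]
eef_rot: [0.031, 0.652, 0.757, -0.03]
wrist_force: [0.9, 0.9, 0.7]
opening: -0.002
grasp_force: 0.4
```

jog_arm:
  series:
    - [[0, 0, 1, 0, 0, 0, 0], [0, 0, 1, 0, 0, 0, 0], [0, 0, 1, 0, 0, 0, 0], [0, 0, 1, 0, 0, 0, 0], [0, 0, 0, 0, 0, 0, 0], [0, 0, 0, 0, 0, 0, 0], [0, 0, 0, 0, 0, 0, 0], [0, 0, 0, 0, 0, 0, 0], [0, 0, 0, 0, 0, 0, 0], [0, 0, 0, 0, 0, 0, 0]]

```text
time_s: 11.75
eef_pos: [0.4825, -0.1441, 0.0956]
eef_rot: [0.031, 0.652, 0.757, -0.029]
wrist_force: [-5.0, 6.7, 16.0]
opening: -0.003
grasp_force: 8.5
```

```bash
python3 - <<'E'
from bench import ctrl
from h import *
carton(); print(now()[0],ctrl.get_obs()["wrist_force"])
E
```

```text
scene 3033 [ 499.7 -257.6] [ 62.8 120.8] 8.35
side 2399 [ 500.  -260.3] [ 62.3 123.2] 8.37
[ 0.48245932 -0.14405149  0.09560332] [-4.58443175  6.93979017 16.56950521]
```

jog_arm:
  series:
    - [[0, 0, -5, 0, 0, 0, 0], [0, 0, -10, 0, 0, 0, 0], [2, 0, -20, 0, -0.05, 0, 0], [5, 0, -20, 0, -0.05, 0, 0], [6, 0, -20, 0, -0.05, 0, 0], [6, 0, -20, 0, -0.1, 0, 20], [6, 0, -20, 0, -0.1, 0, 40], [6, 0, -20, 0, -0.1, 0, 60], [0, 0, 0, 0, 0, 0, 85], [0, 0, 0, 0, 0, 0, 85]]

```text
time_s: 12.85
eef_pos: [0.4741, -0.0856, 0.217]
eef_rot: [0.199, 0.628, 0.732, -0.174]
wrist_force: [0.7, -0.2, -0.1]
opening: 0.849
grasp_force: 0.0
```

```bash
cat >> h.py <<'E'
def spout(C,th):
    from bench import ctrl
    w=ctrl.camera("wrist"); P=cloud(w); F=np.array([-np.sin(th),np.cos(th)])
    loc=P[...,:2]-C;a=loc@F;b=loc@np.array([F[1],-F[0]]);z=P[...,2]
    m=(w["z_map"]>0)&(a>.064)&(a<.14)&(abs(b)<.03)&(z>.05)&(z<.15)
    for lo in np.arange(.075,.14,.005):
        k=m&(a>=lo)&(a<lo+.005)
        if k.sum()>5: print(round(lo,3),k.sum(),np.percentile(z[k],[5,50,95]).round(4),"b",np.percentile(b[k],[3,97]).round(4))
    return w
E
python3 - <<'E'
from h import *
carton(); w=spout(np.array([.4998,-.259]),np.radians(8.4)); cv2.imwrite("pics/w5.png",w["frame"]); print(now()[0])
E
```

```text
scene 3028 [ 499.6 -257.9] [ 62.7 121.6] 8.51
side 2406 [ 499.9 -260.7] [ 62.5 122. ] 8.44
0.075 157 [0.0911 0.0933 0.1176] b [-0.0258  0.028 ]
0.08 146 [0.0939 0.0956 0.1147] b [-0.0258  0.0279]
0.085 165 [0.0966 0.0987 0.1106] b [-0.0258  0.0278]
0.09 176 [0.0999 0.1014 0.1055] b [-0.0258  0.0278]
0.095 258 [0.0986 0.1008 0.1027] b [-0.0237  0.0254]
0.1 160 [0.0957 0.0976 0.0997] b [-0.0071  0.0095]
0.105 104 [0.0943 0.0958 0.0969] b [-0.0083  0.0087]
0.11 181 [0.0925 0.0959 0.097 ] b [-0.0107  0.0131]
0.115 305 [0.0879 0.0926 0.0959] b [-0.0098  0.0116]
[ 0.47370188 -0.08729893  0.21662885]
```

The spout is fully out: its plate slopes about 29 degrees, with the lip at z .1015. Next I grip the carton from above.

```bash
python3 - <<'E'
from h import *
th=np.radians(8.45);F=np.array([-np.sin(th),np.cos(th)]);C=np.array([.4998,-.2592])
Q=axes(F,0); t=C-F*.012
plan(now(),[([*t,.225],Q,85,10),([*t,.112],Q,85,7),([*t,.112],Q,50,3)])
E
```

```text
[[[-16.5,0.0,8.5,-0.0,0.055,0.0,85.0],[-17.0,0.0,8.0,-0.0,0.05,0.0,85.0],[-17.0,0.0,7.0,-0.0,0.055,0.0,85.0],[-17.5,0.0,6.0,-0.0,0.055,0.0,85.0],[-18.0,0.0,5.0,-0.005,0.05,0.0,85.0],[-18.0,0.5,4.0,0.0,0.055,0.0,85.0],[-18.5,-0.0,3.5,0.0,0.055,0.0,85.0],[-18.5,-0.0,2.0,0.0,0.05,0.0,85.0],[-18.5,-0.0,1.0,0.0,0.055,0.0,85.0],[-18.5,-0.0,0.5,-0.0,0.055,0.0,85.0]]]
[[[-0.0,-0.0,16.0,-0.0,-0.0,0.0,85.0],[-0.5,-0.0,16.0,-0.0,-0.0,0.0,85.0],[0.0,-0.0,16.5,-0.0,-0.0,0.0,85.0],[0.0,-0.0,16.0,-0.0,-0.0,0.0,85.0],[0.0,-0.0,16.0,-0.0,-0.0,0.0,85.0],[0.0,-0.0,16.0,-0.0,-0.0,0.0,85.0],[0.0,-0.0,16.5,-0.0,-0.0,0.0,85.0],[0.0,-0.0,-0.0,-0.0,-0.0,0.0,50.0],[0.0,-0.0,-0.0,-0.0,-0.0,0.0,50.0],[0.0,-0.0,-0.0,-0.0,-0.0,0.0,50.0]]]
end [ 0.5017 -0.2712  0.1118]
```

jog_arm:
  series:
    - [[-16.5, 0, 8.5, 0, 0.055, 0, 85], [-17, 0, 8, 0, 0.05, 0, 85], [-17, 0, 7, 0, 0.055, 0, 85], [-17.5, 0, 6, 0, 0.055, 0, 85], [-18, 0, 5, -0.005, 0.05, 0, 85], [-18, 0.5, 4, 0, 0.055, 0, 85], [-18.5, 0, 3.5, 0, 0.055, 0, 85], [-18.5, 0, 2, 0, 0.05, 0, 85], [-18.5, 0, 1, 0, 0.055, 0, 85], [-18.5, 0, 0.5, 0, 0.055, 0, 85]]

```text
time_s: 14.0
eef_pos: [0.5015, -0.2723, 0.2252]
eef_rot: [-0.001, 0.653, 0.758, 0.001]
wrist_force: [0.4, 0.5, -0.1]
opening: 0.998
grasp_force: 0.0
```

```bash
python3 - <<'E'
from h import *
p,r=now(); print(p,r.as_matrix().round(3).tolist())
th=np.radians(8.45);F=np.array([-np.sin(th),np.cos(th)]);C=np.array([.4998,-.2592])
Q=axes(F,0); t=C-F*.012
plan((p,r),[([*t,.112],Q,85,7),([*t,.112],Q,50,3)])
E
```

```text
[ 0.50147194 -0.27227614  0.22518359] [[-0.148, 0.989, 0.0], [0.989, 0.148, 0.002], [0.002, 0.001, -1.0]]
[[[0.0,0.0,16.0,0.0,-0.0,0.0,85.0],[0.5,0.0,16.5,0.0,-0.0,0.0,85.0],[-0.0,0.0,16.0,0.0,-0.0,0.0,85.0],[0.0,0.0,16.0,0.0,-0.0,0.0,85.0],[0.0,0.0,16.5,0.0,-0.0,0.0,85.0],[0.5,0.0,16.0,0.0,-0.0,0.0,85.0],[-0.0,0.0,16.0,0.0,-0.0,0.0,85.0],[-0.0,0.0,0.0,0.0,-0.0,0.0,50.0],[-0.0,0.0,0.0,0.0,-0.0,0.0,50.0],[-0.0,0.0,0.0,0.0,-0.0,0.0,50.0]]]
end [ 0.5014 -0.271   0.1122]
```

jog_arm:
  series:
    - [[0, 0, 16, 0, 0, 0, 85], [0.5, 0, 16.5, 0, 0, 0, 85], [0, 0, 16, 0, 0, 0, 85], [0, 0, 16, 0, 0, 0, 85], [0, 0, 16.5, 0, 0, 0, 85], [0.5, 0, 16, 0, 0, 0, 85], [0, 0, 16, 0, 0, 0, 85], [0, 0, 0, 0, 0, 0, 56], [0, 0, 0, 0, 0, 0, 56], [0, 0, 0, 0, 0, 0, 56]]

```text
time_s: 15.0
eef_pos: [0.5018, -0.2696, 0.1125]
eef_rot: [0.0, 0.652, 0.758, -0.0]
wrist_force: [0.1, -0.3, -4.3]
opening: 0.722
grasp_force: 57.3
```

jog_arm:
  series:
    - [[0, 0, 0, 0, 0, 0, 50], [0, 0, 0, 0, 0, 0, 50], [0, 0, 0, 0, 0, 0, 50], [0, 0, 0, 0, 0, 0, 50], [0, 0, 0, 0, 0, 0, 50], [0, 0, -5, 0, 0, 0, 50], [0, 0, -10, 0, 0, 0, 50], [0, 0, -10, 0, 0, 0, 50], [0, 0, -10, 0, 0, 0, 50], [0, 0, -5, 0, 0, 0, 50]]

```text
time_s: 16.0
eef_pos: [0.5027, -0.2695, 0.1543]
eef_rot: [0.001, 0.652, 0.758, -0.0]
wrist_force: [0.6, 0.1, -4.4]
opening: 0.719
grasp_force: 57.4
```

```bash
python3 - <<'E'
from bench import ctrl
from h import *
print(now()[0],ctrl.get_obs()["wrist_force"])
for n in ["side","scene"]:
    c=ctrl.camera(n); cv2.imwrite(f"pics/{n}6.png",c["frame"])
E
```

```text
[ 0.50270875 -0.26947924  0.15434121] [ 0.56245493  0.13993959 -4.3678251 ]
```

View pics/scene6.png

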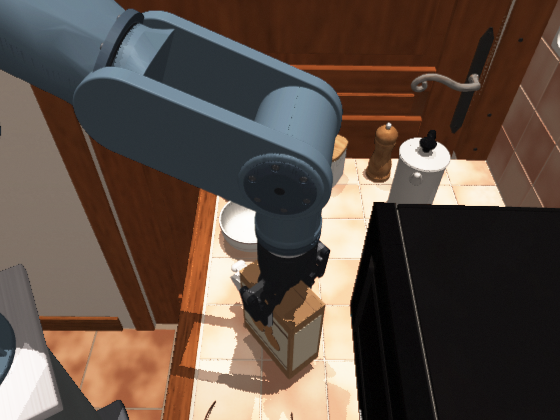

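The carton hangs upright in the grip, with the spout left out at (238,268). Next I turn and pre-tilt it on the way to the bowl.

```bash
cat >> h.py <<'E'
H=np.array([.15,.9887]); BOWL=np.array([.579,-.008])
def pour(tau,back,lipz):
    "TCP pose with lip `back` before bowl centre at height lipz, tilt tau deg"
    t=np.radians(tau); fw,up=.1077,-.0105
    f2=fw*np.cos(t)+up*np.sin(t); u2=-fw*np.sin(t)+up*np.cos(t)
    xy=BOWL-H*(back+f2); return np.array([*xy,lipz-u2]),axes(H,t)
E
python3 - <<'E'
from h import *
B,QB=pour(28,.027,.114); print(B)
e=plan(now(),[((.53,-.19,.195),axes((0.0,1),np.radians(18)),50,10),(B,QB,50,10)])
plan(e,[(*pour(t,.027,z),50,1) for t,z in zip(np.linspace(28.6,47,20),np.linspace(.114,.103,20))])
E
```

```text
[ 0.5614254  -0.12384005  0.17383304]
[[[7.5,4.0,-4.0,0.005,-0.03,0.015,50.0],[7.5,3.5,-4.5,0.0,-0.03,0.015,50.0],[7.0,4.0,-4.5,0.005,-0.035,0.015,50.0],[7.0,3.5,-5.0,0.0,-0.03,0.015,50.0],[7.5,3.5,-5.0,0.005,-0.03,0.015,50.0],[7.0,3.0,-5.5,0.0,-0.03,0.015,50.0],[6.5,3.5,-5.5,0.005,-0.035,0.015,50.0],[7.0,3.0,-5.5,0.0,-0.03,0.015,50.0],[6.5,3.0,-6.0,0.005,-0.03,0.015,50.0],[6.5,2.5,-6.0,0.0,-0.03,0.015,50.0]]]
[[[7.0,3.5,-0.0,0.005,-0.02,0.015,50.0],[7.0,3.0,-0.5,0.005,-0.015,0.01,50.0],[7.0,3.0,-0.0,0.01,-0.02,0.015,50.0],[7.0,2.5,-0.5,0.005,-0.015,0.015,50.0],[7.0,3.0,-0.5,0.005,-0.02,0.015,50.0],[7.0,2.5,-1.0,0.005,-0.015,0.015,50.0],[7.0,2.5,-1.0,0.005,-0.02,0.01,50.0],[7.5,2.5,-1.0,0.01,-0.015,0.015,50.0],[7.0,2.5,-1.0,0.005,-0.02,0.015,50.0],[7.0,2.0,-1.5,0.005,-0.015,0.015,50.0]]]
end [ 0.5614 -0.1239  0.1741]
[[[0.5,0.0,-1.0,-0.0,-0.01,-0.0,50.0],[0.5,0.0,-1.0,-0.0,-0.02,-0.0,50.0],[0.5,0.0,-1.5,-0.0,-0.015,-0.0,50.0],[0.0,0.0,-1.5,-0.0,-0.015,-0.0,50.0],[0.5,0.0,-1.0,-0.0,-0.02,-0.0,50.0],[0.5,0.0,-1.5,-0.0,-0.015,-0.0,50.0],[1.0,0.0,-1.5,-0.0,-0.015,-0.0,50.0],[0.5,0.0,-1.0,-0.0,-0.02,-0.0,50.0],[0.5,0.0,-1.5,-0.0,-0.015,-0.0,50.0],[0.5,0.0,-1.5,-0.0,-0.02,-0.0,50.0]]]
[[[0.5,0.0,-1.0,-0.0,-0.015,-0.0,50.0],[0.5,0.0,-1.5,-0.0,-0.015,-0.0,50.0],[0.5,0.0,-1.5,-0.0,-0.02,-0.0,50.0],[0.5,0.0,-1.5,-0.0,-0.015,-0.0,50.0],[0.5,0.0,-1.0,-0.0,-0.015,-0.0,50.0],[0.5,0.0,-1.5,-0.0,-0.02,-0.0,50.0],[1.0,0.0,-1.5,-0.0,-0.015,-0.0,50.0],[0.5,0.0,-1.5,-0.0,-0.02,-0.0,50.0],[0.5,0.0,-1.5,-0.0,-0.015,-0.0,50.0],[0.5,-0.0,-1.0,-0.0,-0.015,-0.0,50.0]]]
end [ 0.565  -0.1     0.1888]
```

jog_arm:
  series:
    - [[7.5, 4, -4, 0.005, -0.03, 0.015, 50], [7.5, 3.5, -4.5, 0, -0.03, 0.015, 50], [7, 4, -4.5, 0.005, -0.035, 0.015, 50], [7, 3.5, -5, 0, -0.03, 0.015, 50], [7.5, 3.5, -5, 0.005, -0.03, 0.015, 50], [7, 3, -5.5, 0, -0.03, 0.015, 50], [6.5, 3.5, -5.5, 0.005, -0.035, 0.015, 50], [7, 3, -5.5, 0, -0.03, 0.015, 50], [6.5, 3, -6, 0.005, -0.03, 0.015, 50], [6.5, 2.5, -6, 0, -0.03, 0.015, 50]]

```text
time_s: 17.1
eef_pos: [0.529, -0.1887, 0.1929]
eef_rot: [0.109, 0.699, 0.698, -0.11]
wrist_force: [1.0, -0.2, -4.6]
opening: 0.724
grasp_force: 57.5
```

jog_arm:
  series:
    - [[7, 3.5, 0, 0.005, -0.02, 0.015, 50], [7, 3, -0.5, 0.005, -0.015, 0.01, 50], [7, 3, 0, 0.01, -0.02, 0.015, 50], [7, 2.5, -0.5, 0.005, -0.015, 0.015, 50], [7, 3, -0.5, 0.005, -0.02, 0.015, 50], [7, 2.5, -1, 0.005, -0.015, 0.015, 50], [7, 2.5, -1, 0.005, -0.02, 0.01, 50], [7.5, 2.5, -1, 0.01, -0.015, 0.015, 50], [7, 2.5, -1, 0.005, -0.02, 0.015, 50], [7, 2, -1.5, 0.005, -0.015, 0.015, 50]]

```text
time_s: 18.1
eef_pos: [0.5605, -0.1226, 0.1717]
eef_rot: [0.156, 0.737, 0.632, -0.184]
wrist_force: [-0.4, 1.4, -5.1]
opening: 0.724
grasp_force: 57.5
```

```bash
python3 - <<'E'
from bench import ctrl
from h import *
p,r=now(); print(p,np.degrees((pour(28,.027,.114)[1].inv()*r).magnitude()),ctrl.get_obs()["wrist_force"])
w=ctrl.camera("wrist"); s=ctrl.camera("scene"); cv2.imwrite("pics/s7.png",s["frame"])
cv2.imwrite("pics/p7.png",cv2.resize(np.hstack([w["frame"],s["frame"]]),(800,300)))
P=cloud(w);m=(w["z_map"]>0)&(abs(P[...,2]-.0625)<.005)&(abs(P[...,0]-.57)<.09)&(abs(P[...,1])<.1); q=P[m]
if len(q)>50:
    for _ in range(5):
        o,R_=circ(q); e=abs(np.hypot(*(q[:,:2]-o).T)-R_); q=q[e<max(.004,np.percentile(e,85))]
    print("bowl",o,R_,len(q))
E
```

```text
[ 0.56048482 -0.12261537  0.17174403] 0.2605597127909898 [-0.42761814  1.42441847 -5.14512021]
bowl [ 0.57977976 -0.01442384] 0.057970103380027796 403
```

View pics/p7.png

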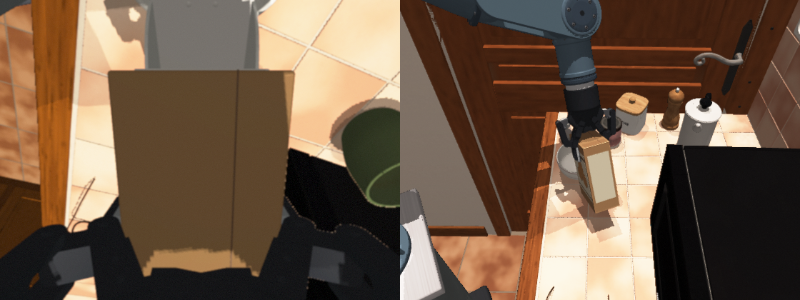

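The left half (wrist view) shows the carton's back panel with the spout side above it. The right half (scene view) shows the carton tilted at the near rim of the bowl, clear of the other things. I'll tilt on.

jog_arm:
  series:
    - [[0.5, 0, -2.5, 0, -0.01, 0, 50], [0.5, 0, -1.5, 0, -0.02, 0, 50], [0.5, 0, -1.5, 0, -0.015, 0, 50], [0, 0, -1.5, 0, -0.015, 0, 50], [0.5, 0, -1, 0, -0.02, 0, 50], [0.5, 0, -1.5, 0, -0.015, 0, 50], [1, 0, -1.5, 0, -0.015, 0, 50], [0.5, 0, -1, 0, -0.02, 0, 50], [0.5, 0, -1.5, 0, -0.015, 0, 50], [0.5, 0, -1.5, 0, -0.02, 0, 50]]

```text
time_s: 19.2
eef_pos: [0.5627, -0.1113, 0.1829]
eef_rot: [0.208, 0.719, 0.617, -0.244]
wrist_force: [-0.4, 0.3, -4.5]
opening: 0.719
grasp_force: 57.5
```

jog_arm:
  series:
    - [[0.5, 0, -1, 0, -0.015, 0, 50], [0.5, 0, -1.5, 0, -0.015, 0, 50], [0.5, 0, -1.5, 0, -0.02, 0, 50], [0.5, 0, -1.5, 0, -0.015, 0, 50], [0.5, 0, -1, 0, -0.015, 0, 50], [0.5, 0, -1.5, 0, -0.02, 0, 50], [1, 0, -1.5, 0, -0.015, 0, 50], [0.5, 0, -1.5, 0, -0.02, 0, 50], [0.5, 0, -1.5, 0, -0.015, 0, 50], [0.5, 0, -1, 0, -0.015, 0, 50]]

```text
time_s: 20.2
eef_pos: [0.5647, -0.0983, 0.1892]
eef_rot: [0.258, 0.696, 0.598, -0.302]
wrist_force: [0.1, 0.3, -3.0]
opening: 0.717
grasp_force: 57.6
```

jog_arm:
  series:
    - [[0, 0, 0, 0, 0, 0, 50], [0, 0, 0, 0, 0, 0, 50], [0, 0, 0, 0, 0, 0, 50], [0, 0, 0, 0, 0, 0, 50], [0, 0, 0, 0, 0, 0, 50], [0, 0, 0, 0, 0, 0, 50], [0, 0, 0, 0, 0, 0, 50], [0, 0, 0, 0, 0, 0, 50], [0, 0, 0, 0, 0, 0, 50], [0, 0, 0, 0, 0, 0, 50]]

```text
time_s: 21.2
eef_pos: [0.5646, -0.0985, 0.1892]
eef_rot: [0.258, 0.696, 0.598, -0.302]
wrist_force: [0.3, 0.7, -3.0]
opening: 0.723
grasp_force: 57.6
```

```bash
python3 - <<'E'
from bench import ctrl
from h import *
p,r=now(); z=r.apply([0,0,1]); print(p,"tilt",np.degrees(np.arccos(-z[2])),ctrl.get_obs()["wrist_force"])
for n in("side","scene"):
    s=ctrl.camera(n); u=proj(s,[.579,-.008,.05])[0]; print(n,u)
    x,y=int(u[0]),int(u[1]); cv2.imwrite(f"pics/{n}8.png",cv2.resize(s["frame"][max(0,y-70):y+70,max(0,x-90):x+90],None,fx=2.2,fy=2.2,interpolation=2))
a=[cv2.resize(cv2.imread(f"pics/{n}8.png"),(396,308)) for n in("side","scene")]; cv2.imwrite("pics/p8.png",np.hstack(a))
E
```

```text
[ 0.56459692 -0.09852908  0.18923302] tilt 46.80615815146424 [ 0.27914446  0.70893041 -3.03713819]
side [269.29177157 223.99106167]
scene [251.13954979 221.98887906]
```

View pics/p8.png

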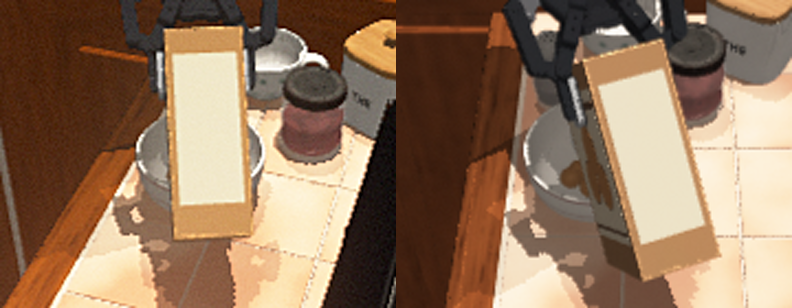

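The carton is tilted 47 degrees over the bowl and everything else is undisturbed. The wrist load has dropped by more than 1 N, so the biscuits have probably run out. I'll rock it once, then go back. From here I use numbers only, since all ten pictures are viewed.

jog_arm:
  series:
    - [[0.5, 0, -1.5, 0, -0.02, 0, 50], [0.5, 0, -1.5, 0, -0.02, 0, 50], [0, 0, 0, 0, -0.01, 0, 50], [0, 0, 0, 0, 0.03, 0, 50], [0, 0, 0, 0, -0.03, 0, 50], [0, 0, 0, 0, 0.03, 0, 50], [0, 0, 0, 0, -0.03, 0, 50], [0, 0, 0, 0, 0, 0, 50], [0, 0, 0, 0, 0, 0, 50], [0, 0, 0, 0, 0, 0, 50]]

```text
time_s: 22.3
eef_pos: [0.565, -0.0956, 0.1904]
eef_rot: [0.273, 0.688, 0.591, -0.319]
wrist_force: [-0.5, 0.0, -4.7]
opening: 0.72
grasp_force: 57.6
```

```bash
python3 - <<'E'
from h import *
p,r=now(); z=r.apply([0,0,1]); print(p,"tilt",np.degrees(np.arccos(-z[2])))
B,QB=pour(28,.027,.122)
e=plan((p,r),[(B,QB,50,7),((.535,-.19,.205),axes((0.0,1),np.radians(18)),50,7),((.5027,-.2695,.16),axes((-.147,.989),0),50,6)])
E
```

```text
[ 0.56500346 -0.09563082  0.19038898] tilt 49.672919989784205
[[[-1.5,0.0,4.0,-0.0,0.055,0.0,50.0],[-2.0,0.0,3.5,-0.0,0.055,0.0,50.0],[-2.0,0.5,4.0,-0.0,0.05,-0.0,50.0],[-2.5,-0.0,3.5,-0.0,0.055,-0.0,50.0],[-2.5,0.0,3.5,-0.0,0.055,-0.0,50.0],[-2.5,0.0,3.0,-0.0,0.055,-0.0,50.0],[-3.0,0.5,3.5,-0.005,0.055,-0.0,50.0],[-10.5,-2.5,1.5,-0.005,0.025,-0.02,50.0],[-10.0,-2.5,1.5,-0.01,0.025,-0.02,50.0],[-10.5,-3.0,1.0,-0.01,0.025,-0.02,50.0]]]
[[[-10.0,-3.0,1.0,-0.005,0.025,-0.02,50.0],[-10.5,-3.0,0.5,-0.01,0.025,-0.02,50.0],[-10.0,-3.5,0.5,-0.01,0.025,-0.02,50.0],[-10.0,-3.5,-0.0,-0.005,0.025,-0.02,50.0],[-10.5,-5.5,11.0,-0.005,0.05,-0.025,50.0],[-10.5,-5.5,10.5,-0.005,0.05,-0.025,50.0],[-11.0,-6.0,10.5,-0.005,0.055,-0.02,50.0],[-11.5,-6.5,9.0,-0.0,0.05,-0.025,50.0],[-12.0,-6.5,9.0,-0.005,0.055,-0.025,50.0],[-12.0,-7.0,8.0,-0.005,0.05,-0.025,50.0]]]
end [ 0.5025 -0.2694  0.1602]
```

jog_arm:
  series:
    - [[0, 0, 0, 0, 0, 0, 50], [0, 0, 0, 0, 0, 0, 50], [0, 0, 0, 0, 0, 0, 50], [0, 0, 0, 0, 0, 0, 50], [0, 0, 0, 0, 0, 0, 50], [0, 0, 0, 0, 0, 0, 50], [0, 0, 0, 0, 0, 0, 50], [0, 0, 0, 0, 0, 0, 50], [0, 0, 0, 0, 0, 0, 50], [0, 0, 0, 0, 0, 0, 50]]

```text
time_s: 23.3
eef_pos: [0.565, -0.0957, 0.1905]
eef_rot: [0.273, 0.688, 0.591, -0.319]
wrist_force: [-0.3, 0.3, -4.6]
opening: 0.718
grasp_force: 57.6
```

```bash
cat >> h.py <<'E'
def inbowl(n):
    from bench import ctrl
    s=ctrl.camera(n);P=cloud(s);ok=s["z_map"]>0
    rr=np.hypot(P[...,0]-BOWL[0],P[...,1]-BOWL[1]); hsv=cv2.cvtColor(s["frame"],cv2.COLOR_BGR2HSV)
    m=ok&(rr<.055)&(P[...,2]>.002)&(P[...,2]<.06); br=m&(hsv[...,1]>90)
    k,l,st,ce=cv2.connectedComponentsWithStats(br.astype(np.uint8))
    print(n,"bowl px",m.sum(),"coloured",br.sum(),[(st[i,4],np.round(ce[i]),np.median(P[l==i],0).round(3)) for i in range(1,k) if st[i,4]>8])
    return s
E
python3 - <<'E'
from bench import ctrl
from h import *
print(ctrl.get_obs()["wrist_force"],ctrl.get_obs()["torque"])
for n in ("scene","side"): inbowl(n); print(ctrl.get_obs()["wrist_force"])
E
```

```text
[-0.25307105  0.27184762 -4.57484973] [ 0.98520556 -0.14600425  0.02044788]
scene bowl px 420 coloured 119 [(np.int32(108), array([242., 231.]), array([ 0.558, -0.008,  0.032]))]
[ 0.50505169  0.36484785 -4.1913117 ]
side bowl px 107 coloured 4 []
[ 0.28210921  0.15678763 -3.30760088]
```

jog_arm:
  series:
    - [[-1.5, 0, 4, 0, 0.055, 0, 50], [-2, 0, 3.5, 0, 0.055, 0, 50], [-2, 0.5, 4, 0, 0.05, 0, 50], [-2.5, 0, 3.5, 0, 0.055, 0, 50], [-2.5, 0, 3.5, 0, 0.055, 0, 50], [-2.5, 0, 3, 0, 0.055, 0, 50], [-3, 0.5, 3.5, -0.005, 0.055, 0, 50], [-10.5, -2.5, 1.5, -0.005, 0.025, -0.02, 50], [-10, -2.5, 1.5, -0.01, 0.025, -0.02, 50], [-10.5, -3, 1, -0.01, 0.025, -0.02, 50]]

```text
time_s: 24.4
eef_pos: [0.5493, -0.1528, 0.1921]
eef_rot: [0.137, 0.721, 0.663, -0.151]
wrist_force: [0.4, -0.0, -4.3]
opening: 0.72
grasp_force: 57.6
```

jog_arm:
  series:
    - [[-10, -3, 1, -0.005, 0.025, -0.02, 50], [-10.5, -3, 0.5, -0.01, 0.025, -0.02, 50], [-10, -3.5, 0.5, -0.01, 0.025, -0.02, 50], [-10, -3.5, 0, -0.005, 0.025, -0.02, 50], [-10.5, -5.5, 11, -0.005, 0.05, -0.025, 50], [-10.5, -5.5, 10.5, -0.005, 0.05, -0.025, 50], [-11, -6, 10.5, -0.005, 0.055, -0.02, 50], [-11.5, -6.5, 9, 0, 0.05, -0.025, 50], [-12, -6.5, 9, -0.005, 0.055, -0.025, 50], [-12, -7, 8, -0.005, 0.05, -0.025, 50]]

```text
time_s: 25.4
eef_pos: [0.5016, -0.2703, 0.1602]
eef_rot: [-0.0, 0.653, 0.758, -0.0]
wrist_force: [0.7, -0.7, -3.7]
opening: 0.719
grasp_force: 57.5
```

```bash
python3 - <<'E'
from bench import ctrl
from h import *
p,r=now(); print(p,r.as_matrix().round(3).tolist())
for n in ("scene","side"):
    s=inbowl(n); cv2.imwrite(f"pics/{n}9.png",s["frame"])
    u=proj(s,[*BOWL,.02])[0].astype(int); x0,y0=u[0]-40,u[1]-35
    big=cv2.resize(s["frame"][y0:y0+70,x0:x0+80],None,fx=6,fy=6,interpolation=cv2.INTER_CUBIC); g=cv2.medianBlur(big[...,0],5)
    c=cv2.HoughCircles(g,cv2.HOUGH_GRADIENT,1,40,param1=80,param2=18,minRadius=20,maxRadius=45)
    if c is not None:
        q=c[0][:,:2]/6+[x0,y0]; P=cloud(s)
        for (uu,vv),rad in zip(q,c[0][:,2]): print(np.round([uu,vv,rad/6],1),P[int(round(vv)),int(round(uu))].round(3),s["frame"][int(round(vv)),int(round(uu))])
e=plan((p,r),[((.5025,-.2695,.1205),axes((-.147,.989),0),50,6),((.5025,-.2695,.113),axes((-.147,.989),0),50,4)])
E
```

```text
[ 0.5016491  -0.27027853  0.16019921] [[-0.148, 0.989, -0.001], [0.989, 0.148, 0.0], [0.0, -0.001, -1.0]]
scene bowl px 741 coloured 248 [(np.int32(234), array([246., 230.]), array([ 0.567, -0.007,  0.028]))]
[249.4 236.4   5.2] [ 0.566 -0.022  0.028] [ 95 154 215]
[241.1 232.6   5.6] [ 0.553 -0.011  0.034] [ 66 112 164]
side bowl px 50 coloured 0 []
[291.2 222.1   6.7] [ 0.559 -0.256  0.267] [57 58 70]
[[[0.0,0.0,6.5,-0.0,-0.0,0.0,50.0],[0.0,0.5,6.5,-0.0,-0.0,0.0,50.0],[0.5,-0.0,7.0,-0.0,-0.0,0.0,50.0],[-0.0,0.0,6.5,-0.0,-0.0,0.0,50.0],[0.0,0.5,6.5,-0.0,-0.0,0.0,50.0],[0.0,-0.0,6.5,-0.0,-0.0,0.0,50.0],[0.0,-0.0,2.0,-0.0,-0.0,0.0,50.0],[0.0,-0.0,2.0,-0.0,-0.0,0.0,50.0],[0.0,-0.0,2.0,-0.0,-0.0,0.0,50.0],[0.0,-0.0,1.5,-0.0,-0.0,0.0,50.0]]]
end [ 0.5025 -0.2696  0.1132]
```

jog_arm:
  series:
    - [[0, 0, 6.5, 0, 0, 0, 50], [0, 0.5, 6.5, 0, 0, 0, 50], [0.5, 0, 7, 0, 0, 0, 50], [0, 0, 6.5, 0, 0, 0, 50], [0, 0.5, 6.5, 0, 0, 0, 50], [0, 0, 6.5, 0, 0, 0, 50], [0, 0, 2, 0, 0, 0, 50], [0, 0, 2, 0, 0, 0, 50], [0, 0, 2, 0, 0, 0, 50], [0, 0, 1, 0, 0, 0, 50]]

```text
time_s: 26.5
eef_pos: [0.5035, -0.269, 0.1138]
eef_rot: [0.001, 0.653, 0.757, -0.0]
wrist_force: [0.7, -0.4, -3.8]
opening: 0.717
grasp_force: 57.7
```

jog_arm:
  series:
    - [[0, 0, 0.5, 0, 0, 0, 50], [0, 0, 0.5, 0, 0, 0, 50], [0, 0, 0.5, 0, 0, 0, 50], [0, 0, 0.5, 0, 0, 0, 50], [0, 0, 0, 0, 0, 0, 50], [0, 0, 0, 0, 0, 0, 50], [0, 0, 0, 0, 0, 0, 70], [0, 0, 0, 0, 0, 0, 85], [0, 0, 0, 0, 0, 0, 85], [0, 0, 0, 0, 0, 0, 85]]

```text
time_s: 27.5
eef_pos: [0.5037, -0.269, 0.1121]
eef_rot: [0.001, 0.653, 0.757, -0.0]
wrist_force: [-0.2, -0.1, 0.4]
opening: 0.994
grasp_force: 0.0
```

```bash
python3 - <<'E'
from bench import ctrl
from h import *
p,r=now(); print(p)
# retreat up, then over the bowl, tool vertical, to look in
Q=axes((-.147,.989),0)
e=plan((p,r),[((p[0],p[1],.225),Q,85,6),((.54,-.15,.30),Q,85,4)])
E
```

```text
[ 0.50365015 -0.26901309  0.11206048]
[[[-0.0,0.0,-19.0,0.0,0.0,-0.0,85.0],[-0.0,0.0,-18.5,0.0,0.0,-0.0,85.0],[-0.0,0.0,-19.0,0.0,0.0,-0.0,85.0],[-0.0,0.0,-19.0,0.0,0.0,-0.0,85.0],[-0.0,0.0,-18.5,0.0,0.0,-0.0,85.0],[-0.0,0.0,-19.0,0.0,0.0,-0.0,85.0],[28.0,13.5,-18.5,0.0,0.0,-0.0,85.0],[28.0,13.5,-19.0,0.0,0.0,-0.0,85.0],[28.0,13.0,-19.0,0.0,0.0,-0.0,85.0],[28.0,13.5,-18.5,0.0,0.0,-0.0,85.0]]]
end [ 0.5399 -0.1501  0.2999]
```

jog_arm:
  series:
    - [[0, 0, -19, 0, 0, 0, 85], [0, 0, -18.5, 0, 0, 0, 85], [0, 0, -19, 0, 0, 0, 85], [0, 0, -19, 0, 0, 0, 85], [0, 0, -18.5, 0, 0, 0, 85], [0, 0, -19, 0, 0, 0, 85], [28, 13.5, -18.5, 0, 0, 0, 85], [28, 13.5, -19, 0, 0, 0, 85], [28, 13, -19, 0, 0, 0, 85], [28, 13.5, -18.5, 0, 0, 0, 85]]

```text
time_s: 28.5
eef_pos: [0.54, -0.149, 0.3007]
eef_rot: [0.001, 0.653, 0.757, -0.0]
wrist_force: [-0.6, 0.4, 0.7]
opening: 0.993
grasp_force: 0.0
```

```bash
python3 - <<'E'
from bench import ctrl
from h import *
carton()
w=inbowl("wrist"); cv2.imwrite("pics/w10.png",w["frame"]); P=cloud(w)
u=proj(w,[*BOWL,.02])[0]; print(u,"rim proj",proj(w,[.579,-.07,.063]))
hsv=cv2.cvtColor(w["frame"],cv2.COLOR_BGR2HSV)
rr=np.hypot(P[...,0]-BOWL[0],P[...,1]-BOWL[1]); m=(rr<.056)&(P[...,2]<.062)&(hsv[...,1]>90)
# height map top view of coloured points: 2 mm grid, 5x5 local maxima = ball tops
q=P[m]; print(len(q),q.min(0).round(3),q.max(0).round(3))
ix=((q[:,:2]-BOWL+.06)/.002).astype(int); H_=np.zeros((60,60)); np.maximum.at(H_,(ix[:,0],ix[:,1]),q[:,2])
G=cv2.GaussianBlur(cv2.dilate(H_,np.ones((2,2))),(5,5),0); d=cv2.dilate(G,np.ones((7,7)))
for a,b in np.argwhere((G==d)&(G>.01)): print("top",(BOWL-.06+np.array([a,b])*.002).round(3),G[a,b].round(3))
# any biscuit-like thing elsewhere: coloured small blob z 5..25 mm on worktop
k,l,s,ce=cv2.connectedComponentsWithStats(((P[...,2]>.008)&(P[...,2]<.025)&(rr>.075)&(w["z_map"]>0)).astype(np.uint8))
print([(s[i,4],np.median(P[l==i],0).round(3)) for i in range(1,k) if s[i,4]>40])
y0,x0=int(u[1])-60,int(u[0])-60
print("V ascii");b=cv2.resize(w["frame"][max(y0,0):y0+120,x0:x0+120],(60,40)); hs=cv2.cvtColor(b,cv2.COLOR_BGR2HSV)
for row in range(40): print("".join(("%x"%(hs[row,c,2]//16) if hs[row,c,1]>90 else ".") for c in range(60)))
E
```

```text
scene 3032 [ 502.  -258.2] [ 62.9 121.2] 8.55
side 2401 [ 502.2 -260.6] [ 62.2 122.8] 8.32
wrist bowl px 8285 coloured 1575 [(np.int32(1575), array([333.,  38.]), array([ 0.578, -0.009,  0.027]))]
[334.05179312  39.7430954 ] rim proj [[328.49225786  99.82262746]]
1575 [ 0.547 -0.035  0.008] [0.606 0.016 0.041]
top [ 0.555 -0.006] 0.04
top [ 0.587 -0.026] 0.03
top [0.589 0.008] 0.03
top [ 0.599 -0.008] 0.03
[(np.int32(504), array([0.692, 0.021, 0.017])), (np.int32(308), array([0.79 , 0.036, 0.018])), (np.int32(741), array([ 0.857, -0.127,  0.014])), (np.int32(147), array([ 0.73 , -0.22 ,  0.017])), (np.int32(50), array([ 0.358, -0.292,  0.018])), (np.int32(612), array([ 0.613, -0.32 ,  0.02 ])), (np.int32(568), array([ 0.79 , -0.26 ,  0.015]))]
V ascii
............................................................
............................................................
............................................................
............................................................
............................................................
.................................
[... 1401 characters left out ...]
.............................
............................................................
............................................................
............................................................
............................................................
............................................................
............................................................
............................................................
............................................................
............................................................
............................................................
............................................................
```

Six biscuit-shaped blobs lie in the bowl. I'll check the spout, then hand in.

```bash
python3 - <<'E'
from bench import ctrl
from h import *
spout(np.array([.5021,-.2594]),np.radians(8.45))
o=ctrl.get_obs(); print(o["time_s"],o["dq"].round(3))
print(ctrl.hand_in())
E
```

```text
0.075 265 [0.0903 0.0925 0.1169] b [-0.0248  0.0289]
0.08 266 [0.0931 0.095  0.114 ] b [-0.0243  0.0288]
0.085 286 [0.096  0.0979 0.1091] b [-0.0243  0.0281]
0.09 261 [0.0991 0.1007 0.1051] b [-0.0245  0.028 ]
0.095 191 [0.099  0.1014 0.1029] b [-0.0224  0.0262]
0.1 109 [0.0959 0.0978 0.0996] b [-0.0064  0.0101]
0.105 104 [0.0933 0.0955 0.0974] b [-0.0074  0.0119]
0.11 137 [0.0926 0.0959 0.0973] b [-0.0098  0.0139]
0.115 134 [0.0903 0.0942 0.0966] b [-0.0085  0.0122]
28.7 [-0.029  0.02   0.02  -0.004 -0.003 -0.002]
the job is handed in; nothing more can be done
None
```

I handed the job in at 28.7 s: the camera shows all six biscuits in the bowl and the carton upright and released with its spout fully out; the pull stopped short, so I pressed the lug down the last part with shut fingers, and the jar, shaker and cup looked in place at the pour, not re-measured after.

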